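# White-calibrate the hand densitometer on its stand

### The job

Pick the hand-held densitometer off the press sheet and set it on its raised calibration stand, then slide it forward so that its toe goes under the clip, until the window in its shoe drops over the white reference stud and the shoe lies flat on the deck with the head still sprung up. Then press the head fully down for the white reading, and finish while still holding it down. Leave the ink tins, the loupe and the ink knife where they are.

Things in the scene. Friction and masses are not known exactly. Their poses are not given: they have to be found in the camera images.
- densitometer: hand-held densitometer, 0.4 to 0.7 kg: a loose flat aluminium shoe 184 x 60 x 5 mm (x, y, z) with a grey sprung head hinged on it, 70 mm high at the front. It starts shoe down on the press sheet. Origin: centre of the shoe's underside; x to the toe (front, optics end), z up
- window (a point): centre, on the underside, of the 17 mm round window through the shoe, at (58, 0, 0) mm in the densitometer's frame. Ahead of the window are 25.5 mm of solid plate up to the toe edge; the last 16 mm of the toe stick out ahead of the head
- head (a joint): hinge angle of the head, rad: 0 = sprung up (head slopes up 0.12 rad to the front), 0.12 = fully down, parallel to the shoe. The hinge axis runs across, at (-84, 0, 12) mm in the densitometer's frame. A preloaded spring lifts the head: at the press pad about 4 N start it and 7 to 10 N hold it fully down
- grip (a point): middle of the head's waist, where to grip it, near the centre of mass: upright parallel sides 46 mm apart across the instrument, 70 mm long, 38 mm high, top 19 mm above this point. With the head up it lies at (-13, 0, 35) mm in the densitometer's frame. Before and behind the waist the head is 54 mm wide
- press_pad (a point): top centre of the round black press pad, 28 mm across, on the front end of the head, 130 mm from the hinge, 66 mm above the shoe's underside with the head up; it moves down 16 mm from head up to head down
- stand: fixed calibration stand, foot 196 x 100 mm. Origin: its centre on the table; x to its front (the clip), z up. Level deck 40 mm above the table, 78 mm wide, x -98 to 94 mm. Side cheeks at x -94 to -14 mm, 9 mm high, leaning outward, 66 mm apart at the deck, take the 60 mm shoe between them. Once home, the densitometer's origin is at (-3, 0, 40) mm, axes parallel
- toe_clip (a point): middle of the underside of the toe clip, a bridge over the deck's front at x 80 to 92 mm in the stand's frame. Opening above the deck 16 mm high, 68 mm wide; top 20 mm above the deck. Once home, 9 mm of the toe lie under it: so set the shoe down at least 12 mm behind home, toe to the clip, and slide it forward over the stud
- reference (a point): centre of the foot of the white reference stud, on the deck at (55, 0, 40) mm in the stand's frame. Stud 14 mm in diameter, 4.5 mm high, top edge bevelled 1.5 mm; it enters the shoe's window and is hidden once the shoe is over it
- ink_tin: bystander: ink tin with steel lid, 104 mm diameter, 74 mm high, origin at the centre of its underside
- ink_tin_2: bystander: a second ink tin of the same kind
- loupe: bystander: folding printer's loupe, dark steel, 36 mm cube, origin under its centre
- ink_knife: bystander: ink knife (spatula) lying flat, origin under its middle, x along its blade
There are look-alikes about, which are no part of the job. What is shaped like the densitometer but orange or purple is not meant.

How it is judged:
By the outcome, as a careful person would: the job done as asked, in the order asked, and still so for the second after the job is handed in, while the arm keeps its last pose, push and grip.
It also fails if it takes over 48 s, if anything falls off the work surface, if the arm or the gripper's body presses on something with over 40 N, if the wrist force passes 120 N, or if a joint passes its speed limit or range.

### The arm

A 6-joint arm with a two-finger parallel gripper is mounted at the origin on the work surface. World frame = base frame: x ahead of the robot, y to its left, z up, the work surface at z = 0. Lengths are in m, angles in rad, forces in N, time in s.
With the tool pointing down it reaches from about 0.35 to 0.85 m from the base axis. Payload 8.1 kg.
Tool frame: the origin (TCP) lies midway between the tips of the shut fingers; the grasp point (between the pads) lies robot.grip_depth behind it (robot.grip_depth is the distance from the TCP to the grasp point, in m); z points along the fingers, y is the line along which they close (so a half turn about z gives the same grasp; the last joint's range is limited). The gripper opens to 93 mm and grips with 3 to 60 N. Pads are 15 mm wide; open, the fingers measure 128 mm over their backs; the gripper's body (75 mm by 188 mm) begins 65 mm behind the grasp point.
Start: joints at [1.227, 0.13, 1.488, -0, 1.523, -0.085], TCP at [0.154, 0.58, 0.219] pointing down, gripper open.
Joint ranges: [-2.96, 2.96], [-0.89, 2.26], [0.02, 2.5], [-1.34, 4.48], [0, 2.73], [-2.66, 2.66]. Speed limits (rad/s): [2.39, 2.39, 2.79, 3.14, 3.14, 3.14].

### API

Orientations are given as a rotation vector (axis times angle).
In Python, from plant import robot gives the robot as it stands.
- The arm moves only by the tool carry_out, never from a script. Its argument "rows" is a list of rows, each a list of 6 numbers: the shift along the tool's x, y, z in m, then the turn, a rotation vector about the tool's x, y, z in degrees. A call has 1 to 12 rows; each row is the pose to reach, as a shift and turn from the pose commanded when the call began, along the tool's axes at that moment; what a row does not reach only later rows make up. A row lasts 1/8 s, in which the tool goes at most 62.5 mm and 10.7 degrees, less where a joint would pass 70% of its speed; a pose out of reach is approached as far as the arm can. A call with a gripper value outside its range is refused whole. "jaw" is the closure in counts, from 0 (fully open) to 255 (shut), set as the call begins (left out, the last holds). The fingers move at their own pace and stop on an object; "force" is the grip in N (left out, the last holds). Time passes only in rows, so rows that repeat a pose let the fingers close. It gives the time, the measured TCP pose, the force, the opening and the grip force at its end, in the units of the state.
- robot.read_state(): the state, without advancing time (a new reading comes with each control period).
- robot.read_camera(name): name is "scene" or "top" or "wrist"; returns the picture (420x560x3 uint8, red, green, blue); there is no depth.
- robot.camera_model(name): a dict with "fx", "fy", "cx", "cy" (pixels), "R" (3x3) and "t" (3): a world point X has camera coordinates R X + t; the wrist camera has in their place "mount" (4x4, takes a point from camera to tool coordinates, whose origin is the TCP and whose axes are the flange's). Camera axes: x right, y down, z forward; pixel columns grow to the right and rows downward; lengths in m; the calibration is good to about 2 mm. The wrist camera is an equidistant fisheye: a pixel r from the principal point sees the ray r / f radians off the axis. A picture is of the moment at which its call begins: read the wrist's pose just before it. camera_model takes no time and is no camera call.
- robot.close_job(): hands the job in; it is judged then, once.
Trained networks look in the newest picture that a camera, given by its name, has taken for a name from the list of things; names that differ only in an ending like _2 or _b are one class to them, and where a whole thing is asked for, a point or a joint stands for the part that bears it (a point fixed in the world has none). Each returns a list of dicts, best first, with "conf" (0 to 1); they miss things now and then, are a little off and sometimes report something else, mostly with a low value. They report only what shows in the picture. A call takes as long as a camera call. They do not tell look-alikes from the thing itself.
- robot.outline_of(camera, target): "pixels" (420x560 bool, what is visible of it) and "pixel" ([column, row] in pixels, amid what is visible of it).
The state is a dict: "t": time; "q": joint angles; "dq": joint speeds; "joint_torque": joint torques, N m; "tool_pos": TCP position; "orientation": TCP orientation; "force": force on the tool from outside, world axes, zero at the start; "wrist_torque": the same for the moment, N m; "opening": finger opening in m; "gripper_force": force on a finger pad.
Only numpy, scipy, OpenCV 4.12 (cv2) and the standard library are available. Lean on these libraries where they do the work, as an engineer would, in place of code of your own. Each camera call takes 0.05 s, during which the arm holds its last target. There are 200 camera calls.

## Working session

There is one attempt and no reset: what is moved stays moved. The work goes in short steps, Python scripts to look and compute and a tool call to move; the robot and the scene stay as the last step left them, time stands still between calls to the robot, and variables do not carry over. Pictures are saved under pics/ and viewed, at most 10 in all, crops included, and the job is handed in when it is done.

Besides the shell and the picture viewer there is one more tool, called after "Request:" in YAML: its name, and indented under it one key for each argument. carry_out: Moves the arm, as the interface text tells. Its arguments: {"type":"object","properties":{"rows":{"type":"array"},"jaw":{"type":"number"},"force":{"type":"number"}},"required":["rows"]}

```bash
mkdir -p pics; ls
python3 - <<'E'
from plant import robot
import cv2,numpy as np
a=robot.read_camera("scene");b=robot.read_camera("top")
cv2.imwrite("pics/scene.png",a[:,:,::-1]);cv2.imwrite("pics/top.png",b[:,:,::-1])
print(robot.read_state(),robot.grip_depth)
for c in("scene","top","wrist"):print(c,robot.camera_model(c))
E
```

```text
pics
{'t': 0.1, 'q': array([ 1.22657176e+00,  1.31071198e-01,  1.48917222e+00, -3.82460166e-05,
        1.52301753e+00, -8.53983082e-02]), 'dq': array([-0.0004192 , -0.00227706, -0.00237629,  0.00102637,  0.00144433,
       -0.00019604]), 'joint_torque': array([ 1.01384794e-03, -5.61332738e+01, -4.93100345e+01,  7.69976573e-02,
        2.88382347e-02, -9.11926304e-05]), 'tool_pos': array([0.15338238, 0.57952408, 0.21769998]), 'orientation': array([-4.05385342e-01, -3.11500573e+00,  2.57284939e-03]), 'force': array([ 0.71483332,  0.28731636, -0.80345159]), 'wrist_torque': array([0.04216079, 0.01273436, 0.02169152]), 'gripper_force': 0.0, 'opening': 0.09267841112143331} 0.0188
scene {'fx': 448.18573511610725, 'fy': 448.18573511610725, 'cx': 278.37673973338394, 'cy': 212.24547951681737, 'R': array([[-0.60050081,  0.79956823, -0.00945651],
       [ 0.60009309,  0.44280969, -0.66618906],
       [-0.52847617, -0.40572185, -0.74572294]]), 't': array([ 0.34590395, -0.29798297,  1.54581339])}
top {'fx': 532.4765500058833, 'fy': 532.4765500058833, 'cx': 276.6025060841825, 'cy': 204.01253845242167, 'R': array([[ 0.01408695, -0.99989428,  0.00360388],
       [-0.99806057, -0.0142795 , -0.06059038],
       [ 0.06063544, -0.00274336, -0.99815621]]), 't': array([-0.03180077,  0.56767228,  1.42104323])}
wrist {'fx': 325.19226210127806, 'fy': 325.19226210127806, 'cx': 280.6146910202242, 'cy': 213.0441082468218, 'mount': array([[-1.15720205e-03, -9.71581387e-01, -2.36702913e-01,
         6.49965518e-02],
       [ 9.99999268e-01, -1.04092579e-03, -6.16203147e-04,
         5.51976468e-04],
       [ 3.52301342e-04, -2.36703452e-01,  9.71581881e-01,
        -1.66826963e-01],
       [ 0.00000000e+00,  0.00000000e+00,  0.00000000e+00,
         1.00000000e+00]])}
```

View pics/scene.png

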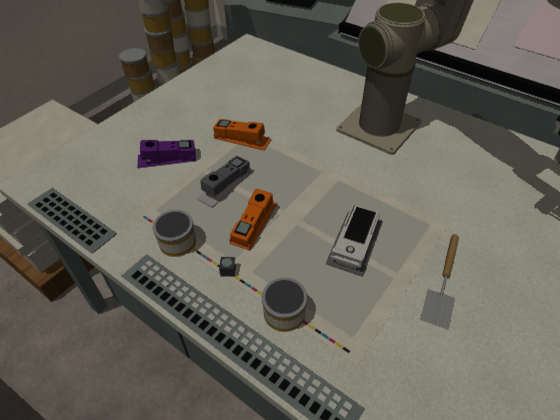

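View pics/top.png

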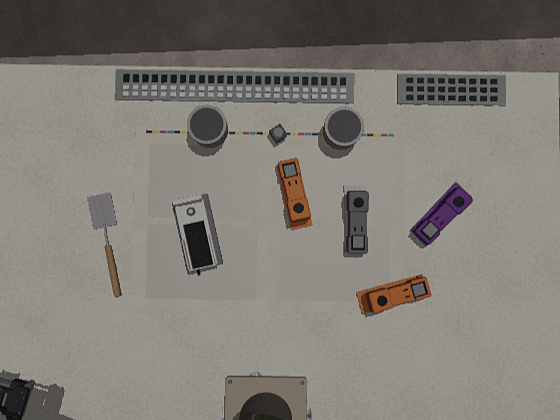

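The scene shows the grey densitometer at top-view (356,222), with its toe up at (356,187), and the stand at (197,233), with its stud at about (191,211). Next I'll view a zoomed crop and take outlines.

```bash
cat > h.py <<'E'
import numpy as np,cv2
from plant import robot
from scipy.spatial.transform import Rotation as Ro
def ray(cam,uv,st=None):
    m=robot.camera_model(cam);u=np.atleast_2d(uv).astype(float)
    p=(u-[m["cx"],m["cy"]])/m["fx"]
    if cam!="wrist":
        d=np.c_[p,np.ones(len(p))]@m["R"];o=-m["R"].T@m["t"]
    else:
        r=np.linalg.norm(p,axis=1,keepdims=True)+1e-12
        d=np.c_[p/r*np.sin(r),np.cos(r)]
        R=Ro.from_rotvec(st["orientation"]).as_matrix();M=m["mount"]
        d=d@(R@M[:3,:3]).T;o=R@M[:3,3]+st["tool_pos"]
    return o,d
def at(cam,uv,z,st=None):
    o,d=ray(cam,uv,st);return o+d*((z-o[2])/d[:,2])[:,None]
def proj(cam,X,st=None):
    m=robot.camera_model(cam);X=np.atleast_2d(X)
    if cam!="wrist":
        c=X@m["R"].T+m["t"];return c[:,:2]/c[:,2:]*m["fx"]+[m["cx"],m["cy"]]
    R=Ro.from_rotvec(st["orientation"]).as_matrix();M=m["mount"]
    c=((X-st["tool_pos"])@R-M[:3,3])@M[:3,:3]
    s=np.linalg.norm(c[:,:2],axis=1,keepdims=True);th=np.arctan2(s,c[:,2:])
    return c[:,:2]/s*th*m["fx"]+[m["cx"],m["cy"]]
E
python3 - <<'E'
from h import *
b=robot.read_camera("top")
c=[cv2.resize(b[175:285,x:x+75,::-1],None,fx=5,fy=5,interpolation=cv2.INTER_CUBIC) for x in(160,320)]
cv2.imwrite("pics/crop.png",np.hstack(c))
for n in("densitometer","stand","head","toe_clip"):
    for o in robot.outline_of("top",n):
        r=cv2.minAreaRect(np.argwhere(o["pixels"])[:,::-1].astype(np.float32))
        print(n,o["conf"],o["pixel"],r,at("top",o["pixel"],.03))
E
```

```text
densitometer 0.71 [354.7, 217.9] ((355.3177490234375, 219.47116088867188), (24.79749870300293, 67.34581756591797), 1.3971810340881348) [[ 0.53307581 -0.23307269  0.03      ]]
densitometer 0.67 [292.5, 194.6] ((293.85369873046875, 193.81707763671875), (69.00492858886719, 21.860870361328125), 77.90524291992188) [[ 0.59317611 -0.06595513  0.03      ]]
densitometer 0.64 [443.9, 213.4] ((441.00006103515625, 214.50001525878906), (24.748737335205078, 67.17514038085938), 45.0) [[ 0.54852343 -0.47193799  0.03      ]]
densitometer 0.59 [388.6, 293.0] ((393.65771484375, 295.4114990234375), (26.224031448364258, 72.09416198730469), 74.74488067626953) [[ 0.33510723 -0.3240613   0.03      ]]
densitometer 0.18 [277.6, 134.1] ((277.8076477050781, 133.46153259277344), (15.531606674194336, 15.254256248474121), 56.3099365234375) [[ 0.75633723 -0.02373267  0.03      ]]
stand 0.95 [195.8, 235.1] ((197.31927490234375, 234.03909301757812), (78.82714080810547, 38.48898696899414), 77.79953002929688) [[0.48117772 0.19055106 0.03      ]]
head 0.88 [398.7, 293.4] ((397.2205810546875, 294.7091369628906), (22.91655921936035, 63.69955062866211), 72.718505859375) [[ 0.33442241 -0.35086973  0.03      ]]
head 0.84 [356.8, 219.7] ((356.5, 221.5), (63.0, 23.0), 90.0) [[ 0.52834126 -0.23871534  0.03      ]]
head 0.68 [296.8, 189.6] ((294.1000061035156, 190.6999969482422), (61.933650970458984, 20.283000946044922), 77.47119140625) [[ 0.60678999 -0.07732275  0.03      ]]
head 0.6 [444.5, 214.7] ((442.5000305175781, 214.99998474121094), (23.33452033996582, 65.76093292236328), 45.0) [[ 0.54506293 -0.47352856  0.03      ]]
toe_clip 0.84 [194.8, 233.4] ((197.07870483398438, 234.3344268798828), (78.1024169921875, 38.5931282043457), 76.75948333740234) [[0.48566501 0.19332151 0.03      ]]
```

View pics/crop.png

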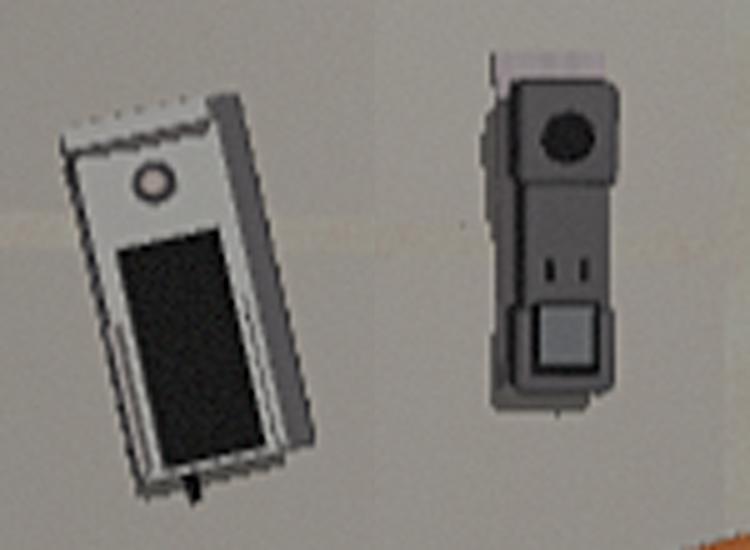

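```bash
cat >> h.py <<'E'
def go(pos,az,tilt=0):
    "shift (m) and turn (deg) in tool axes to reach TCP pos, tool down, tool x at azimuth az (deg)"
    s=robot.read_state();R=Ro.from_rotvec(s["orientation"]);a=np.radians(az)
    x=np.array([np.cos(a),np.sin(a),0]);z=np.array([0,0,-1.])
    T=Ro.from_matrix(np.c_[x,np.cross(z,x),z])
    sh=R.inv().apply(np.array(pos)-s["tool_pos"]);tu=np.degrees((R.inv()*T).as_rotvec())
    print("t",round(s["t"],2),"go",np.round(sh,4),np.round(tu,2),"dist",np.linalg.norm(sh))
E
python3 - <<'E'
from h import *
stud=at("top",[190.3,211.1],.0445);pad=at("top",[358.4,202],.066);toe=at("top",[354.2,185],.005)
print(stud,pad,toe)
a=np.radians(11.5)
print("stand o",stud-.055*np.array([np.cos(a),np.sin(a),0]))
go([.47,.18,.2],185)
E
```

```text
[[0.54435734 0.20442849 0.0445    ]] [[ 0.57342733 -0.23712782  0.066     ]] [[ 0.62386987 -0.23498635  0.005     ]]
stand o [[0.49046148 0.19346325 0.0445    ]]
t 0.35 go [-0.4083 -0.3056  0.0185] [-2.000e-02 -1.000e-02 -1.983e+01] dist 0.5103603661775479
```

Request:
carry_out:
  rows:
    - [-0.05,-0.037,0.002,0,0,-2.5]
    - [-0.1,-0.075,0.005,0,0,-5]
    - [-0.15,-0.112,0.007,0,0,-7.5]
    - [-0.2,-0.15,0.01,0,0,-10]
    - [-0.25,-0.187,0.012,0,0,-12.5]
    - [-0.3,-0.225,0.014,0,0,-15]
    - [-0.35,-0.262,0.016,0,0,-17]
    - [-0.408,-0.306,0.018,0,0,-19.8]
    - [-0.408,-0.306,0.018,0,0,-19.8]
    - [-0.408,-0.306,0.018,0,0,-19.8]
    - [-0.408,-0.306,0.018,0,0,-19.8]

```text
t: 1.72
tool_pos: [0.4689, 0.181, 0.2006]
orientation: [0.138, -3.138, -0.001]
force: [0.9, 0.2, 0.2]
opening: 0.0928
gripper_force: 0.0
```

Run:
```python
from h import *
import pickle
s=robot.read_state();w=robot.read_camera("wrist");cv2.imwrite("pics/w1.png",w[:,:,::-1])
pickle.dump((s,w),open("w1.pkl","wb"))
print(s["tool_pos"],s["dq"].max())
go([.505,-.235,.15],180)
```

```text
[0.46889687 0.18100022 0.20061855] 0.011389778174054432
t 1.77 go [ 0.0008 -0.4177  0.0505] [ 0.02 -0.01  5.07] dist 0.42077628293414693
```

View pics/w1.png

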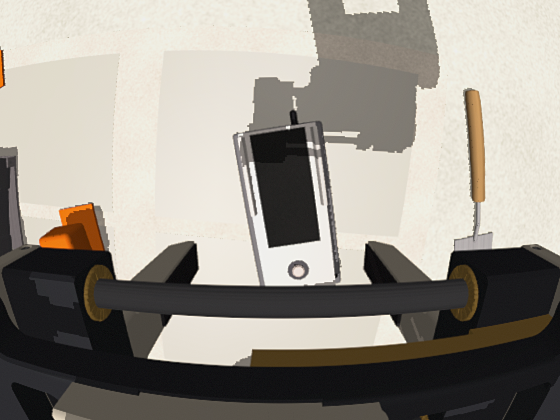

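The wrist view shows the stand, with its stud at (298,270), and the black deck patch at (250–320,127–247). The gripper bar hides the clip. I'll rectify to the deck plane for a metric measurement, and move on to the densitometer.

```bash
cat >> h.py <<'E'
def rect(cam,img,c,az,z,st=None,w=.26,h=.14,mm=.0005):
    "metric picture on plane z: columns along az from c, rows to the right of it; returns img"
    a=np.radians(az);e=np.array([np.cos(a),np.sin(a),0]);n=np.array([-np.sin(a),np.cos(a),0])
    U,V=np.meshgrid(np.arange(-w/2,w/2,mm),np.arange(h/2,-h/2,-mm))
    X=np.array([*c,z])+U[...,None]*e+V[...,None]*n
    p=proj(cam,X.reshape(-1,3),st).astype(np.float32).reshape(*U.shape,2)
    return cv2.remap(img,p,None,cv2.INTER_LINEAR)
E
python3 - <<'E'
from h import *
import pickle
s,w=pickle.load(open("w1.pkl","rb"))
r=rect("wrist",w,(.4905,.1935),11.5,.04,s)
b=robot.read_camera("top");r2=rect("top",b,(.4905,.1935),11.5,.04)
o=np.vstack([r,r2]);cv2.imwrite("pics/r1.png",o[:,:,::-1])
g=cv2.cvtColor(r,cv2.COLOR_RGB2GRAY)
m=(g<60).astype(np.uint8);n,l,st,ce=cv2.connectedComponentsWithStats(m)
for i in np.argsort(-st[1:,4])[:3]+1:print(st[i],ce[i],cv2.minAreaRect(np.argwhere(l==i)[:,::-1].astype(np.float32)))
E
```

```text
[   72    85   242   118 25681] [191.90732448 142.50819672] ((192.37857055664062, 142.46485900878906), (110.39173126220703, 237.33023071289062), 87.70938873291016)
[  398     0   115   280 23106] [455.09006319 139.31701722] ((454.7411193847656, 139.47032165527344), (83.40348052978516, 290.17767333984375), 6.546290874481201)
[ 36 104  29  15 355] [ 50.87323944 111.17464789] ((50.14591598510742, 111.33464050292969), (13.161819458007812, 28.444499969482422), 86.42366790771484)
```

View pics/r1.png

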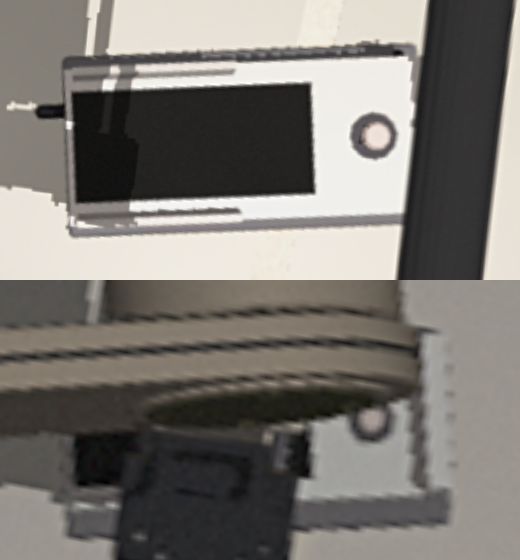

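Request:
carry_out:
  rows:
    - [0,-0.06,0,0,0,0.7]
    - [0,-0.12,0,0,0,1.4]
    - [0,-0.18,0,0,0,2.1]
    - [0,-0.24,0.01,0,0,2.8]
    - [0,-0.3,0.02,0,0,3.6]
    - [0,-0.36,0.035,0,0,4.4]
    - [0,-0.418,0.05,0,0,5]
    - [0,-0.418,0.05,0,0,5]
    - [0,-0.418,0.05,0,0,5]
    - [0,-0.418,0.05,0,0,5]

```text
t: 3.08
tool_pos: [0.5065, -0.235, 0.1513]
orientation: [-0.003, 3.141, -0.0]
force: [-0.0, 0.1, 0.1]
opening: 0.093
gripper_force: 0.0
```

The rectified picture puts the stud at about (374,135) and the black patch centre at (192,142.5), so the stand yaw is about 11.5+2.3 = 13.8°. Now the densitometer.

Run:
```python
from h import *
import pickle
s,w=pickle.load(open("w1.pkl","rb"))
# stud
r=rect("wrist",w,(.4905,.1935),13.8,.04,s,mm=.00025)
g=cv2.cvtColor(r,cv2.COLOR_RGB2GRAY)
sub=g[180:360,660:840]; print("sub",sub.min(),sub.max())
m=((sub<200)).astype(np.uint8);n,l,st,ce=cv2.connectedComponentsWithStats(m)
for i in range(1,n):
    if st[i,4]>300:
        (cx,cy),rad=cv2.minEnclosingCircle(np.argwhere(l==i)[:,::-1].astype(np.float32));print(st[i],(cx+660,cy+180),rad)
# deck sides profile at column range beside stud
mid=g[:,560:640].mean(1);d=np.diff(mid);i=np.argsort(-abs(d))[:14];print(sorted((int(k),int(d[k])) for k in i))
s=robot.read_state();w=robot.read_camera("wrist")
pickle.dump((s,w),open("w2.pkl","wb"))
a=rect("wrist",w,(.53,-.235),0,.054,s,h=.13);b=rect("wrist",w,(.53,-.235),0,.005,s,h=.13)
cv2.imwrite("pics/r2.png",np.vstack([a,b])[:,:,::-1])
```

```text
sub 29 251
[ 151    0   29  180 3296] (825.0, 269.5) 90.58845520019531
[  38   52   99   97 5626] (746.8203048706055, 279.55242919921875) 49.30792999267578
[(120, 21), (121, 25), (122, 26), (123, 23), (124, 18), (166, -22), (167, -23), (168, -22), (169, -20), (389, 19), (390, 21), (391, 22), (392, 21), (393, 19)]
```

View pics/r2.png

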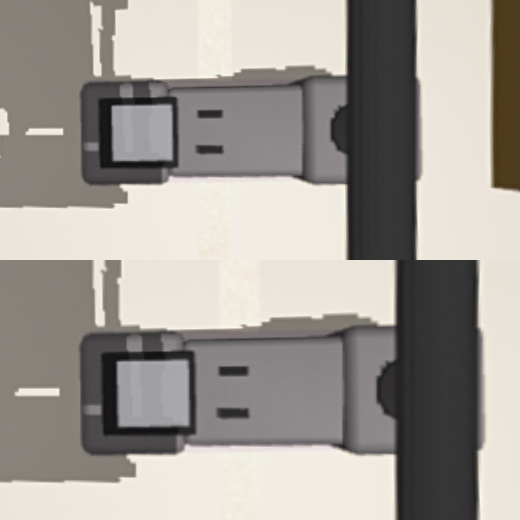

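The densitometer's waist runs from column 168 to 303 in the upper half, rows about 86–178, so it is nearly axis-parallel. Next I'll fit its edges.

Run:
```python
from h import *
import pickle
s,w=pickle.load(open("w2.pkl","rb"))
a=rect("wrist",w,(.53,-.235),0,.054,s,h=.13,mm=.00025)
g=cv2.GaussianBlur(cv2.cvtColor(a,cv2.COLOR_RGB2GRAY),(0,0),2).astype(float)
d=np.diff(g,axis=0)
C=np.arange(380,590,10)
for nm,sl in(("up",slice(140,200)),("lo",slice(325,385))):
    e=np.abs(d[sl,:])[:,C].argmax(0)+sl.start
    p=np.polyfit(C,e,1);e2=e[abs(e-np.polyval(p,C))<6];C2=C[abs(e-np.polyval(p,C))<6]
    p=np.polyfit(C2,e2,1);print(nm,e,np.degrees(np.arctan(p[0])),np.polyval(p,486))
for rr in(200,215,250,290,310):
    q=np.abs(np.diff(g[rr]));print(rr,[(k,int(10*q[k])) for k in range(100,760) if q[k]>3 and q[k]==q[k-3:k+4].max()])
print(s["tool_pos"])
```

```text
up [156 156 156 155 155 155 149 151 151 144 143 140 169 169 168 168 168 140
 140 140 163] -4.668794301277143 148.38777777777787
lo [353 352 353 352 352 353 353 353 353 353 353 353 352 352 351 351 351 352
 352 351 353] -0.3422824031479742 352.24987012987015
200 [(159, 90), (160, 90), (161, 90), (197, 70), (352, 120), (354, 120), (602, 90), (603, 90), (692, 110), (693, 110)]
215 [(160, 100), (195, 70), (197, 70), (222, 210), (343, 170), (354, 120), (603, 90), (675, 100), (676, 100)]
250 [(160, 110), (161, 110), (195, 70), (197, 70), (222, 200), (343, 190), (344, 190), (354, 120), (603, 80), (604, 80), (660, 150)]
290 [(160, 90), (161, 90), (167, 40), (168, 40), (169, 40), (170, 40), (171, 40), (173, 40), (175, 40), (196, 150), (197, 150), (223, 190), (344, 170), (355, 130), (356, 130), (390, 60), (391, 60), (392, 60), (443, 60), (444, 60), (445, 60), (603, 110), (669, 110), (670, 110), (671, 110)]
310 [(160, 100), (161, 100), (197, 70), (198, 70), (223, 170), (224, 170), (225, 170), (344, 170), (345, 170), (355, 130), (602, 110), (603, 110), (691, 110)]
[ 0.50650087 -0.23504826  0.15133337]
```

Run:
```python
from h import *
go([.514,-.235,.016],180.8)
```

```text
t 3.12 go [-0.0074  0.0002  0.1354] [-0.02  0.06 -0.69] dist 0.1355854332116063
```

Request:
carry_out:
  rows:
    - [-0.004,0,0.03,0,0,-0.4]
    - [-0.0074,0,0.06,0,0,-0.7]
    - [-0.0074,0,0.09,0,0,-0.7]
    - [-0.0074,0,0.115,0,0,-0.7]
    - [-0.0074,0,0.135,0,0,-0.7]
    - [-0.0074,0,0.135,0,0,-0.7]
    - [-0.0074,0,0.135,0,0,-0.7]

```text
t: 4.0
tool_pos: [0.5141, -0.2368, 0.0168]
orientation: [-0.019, 3.14, -0.001]
force: [0.4, -0.3, -0.5]
opening: 0.0932
gripper_force: 0.0
```

Request:
carry_out:
  rows:
    - [0,0,0,0,0,0]
    - [0,0,0,0,0,0]
    - [0,0,0,0,0,0]
    - [0,0,0,0,0,0]
    - [0,0,0,0,0,0]
    - [0,0,0,0,0,0]
  jaw: 200
  force: 35

```text
t: 4.75
tool_pos: [0.5132, -0.2365, 0.0156]
orientation: [0.019, -3.141, -0.0]
force: [-0.2, 0.5, 0.7]
opening: 0.0459
gripper_force: 35.0
```

Run:
```python
from h import *
s=robot.read_state();print(s["tool_pos"],s["orientation"],s["force"],s["wrist_torque"],s["opening"],s["gripper_force"])
```

```text
[ 0.51319291 -0.23645092  0.0156111 ] [ 1.87078309e-02 -3.14133573e+00 -4.21596610e-04] [-0.22077455  0.50746174  0.71818176] [0.23360103 0.06650821 0.17085886] 0.045864999157658744 34.99017655849457
```

Run:
```python
from h import *
go([.4592,.1858,.105],193.8)
```

```text
t 4.75 go [ 0.049   0.4229 -0.0893] [ 2.000e-02 -1.000e-02 -1.312e+01] dist 0.4349729276717914
```

Request:
carry_out:
  rows:
    - [0,0,-0.015,0,0,0]
    - [0,0,-0.05,0,0,0]
    - [0,0.03,-0.09,0,0,0]
    - [0.01,0.085,-0.12,0,0,-3]
    - [0.02,0.14,-0.13,0,0,-6]
    - [0.03,0.195,-0.13,0,0,-9]
    - [0.04,0.25,-0.13,0,0,-11]
    - [0.049,0.305,-0.13,0,0,-13.1]
    - [0.049,0.36,-0.125,0,0,-13.1]
    - [0.049,0.4,-0.12,0,0,-13.1]
    - [0.049,0.423,-0.12,0,0,-13.1]
    - [0.049,0.423,-0.12,0,0,-13.1]

```text
t: 6.25
tool_pos: [0.4586, 0.1871, 0.1358]
orientation: [0.381, -3.118, -0.0]
force: [0.4, 0.3, -5.1]
opening: 0.0458
gripper_force: 35.0
```

Request:
carry_out:
  rows:
    - [0,0,0.02,0,0,0]
    - [0,0,0.03,0,0,0]
    - [0,0,0.03,0,0,0]
    - [0,0,0.03,0,0,0]

```text
t: 6.75
tool_pos: [0.4597, 0.1855, 0.1063]
orientation: [-0.376, 3.118, 0.0]
force: [0.3, 0.2, -4.5]
opening: 0.046
gripper_force: 35.0
```

Run:
```python
from h import *
import pickle
P=[]
s=robot.read_state();w=robot.read_camera("wrist");P.append(s["tool_pos"])
a=robot.read_camera("scene");P.append(robot.read_state()["tool_pos"]);b=robot.read_camera("top")
P.append(robot.read_state()["tool_pos"]);print(np.array(P),s["force"],s["wrist_torque"])
pickle.dump((s,w),open("w3.pkl","wb"))
cv2.imwrite("pics/m3.png",np.hstack([cv2.resize(w[100:420,130:430],(400,427)),cv2.resize(a[190:290,310:404],(400,427),interpolation=cv2.INTER_CUBIC)])[:,:,::-1])
go([.4592,.1858,.0656],193.8)
```

```text
[[0.45970225 0.18548998 0.10628311]
 [0.45987573 0.18569505 0.10644352]
 [0.45984585 0.18575394 0.10639805]] [ 0.29978217  0.17349427 -4.53535829] [ 0.05445538  0.03447346 -0.03499335]
t 6.9 go [0.0007 0.0002 0.0408] [ 0.    0.07 -0.04] dist 0.04080319116032348
```

View pics/m3.png

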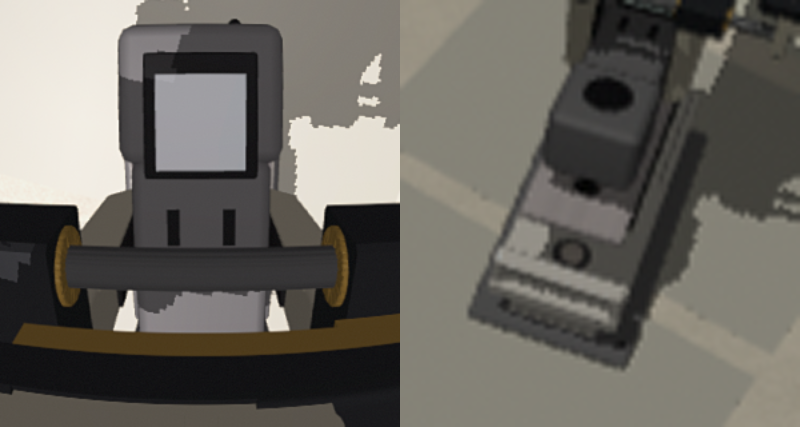

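The scene crop shows the toe edge from (525,208) to (628,235) and the stud at (570,252), ahead of it and behind the clip. I'll check the relative offset using the scene camera alone.

Run:
```python
from h import *
a=np.radians(13.8);e=np.array([np.cos(a),np.sin(a)]);n=np.array([-e[1],e[0]])
f=lambda x,y:[(x-400)/4.255+310-.5,y/4.27+190-.5]
st=at("scene",f(570,252),.042)[0,:2]
for z in(.091,.096):
  for p in((525,208),(628,235)):
    t=at("scene",f(*p),z)[0,:2];print(z,t,"rel stud fwd,left mm",1e3*(t-st)@e,1e3*(t-st)@n)
print("stud",st,"pred", np.array([.4922,.1939])+.055*e,"clip line",[1e3*(at("scene",f(*p),.06)[0,:2]-st)@n for p in((500,240),(628,292))])
print("pred toe rel stud",105-16-18-55+0)
```

```text
0.091 [0.56949179 0.18238525] rel stud fwd,left mm 17.27494604789346 -27.28099584854339
0.091 [0.5512829  0.23996888] rel stud fwd,left mm 13.327289236055488 32.98386564252382
0.096 [0.57314997 0.18411727] rel stud fwd,left mm 21.240671324669165 -26.471571603563234
0.096 [0.55504615 0.24136862] rel stud fwd,left mm 17.31579366402297 33.445543754318614
stud [0.54620807 0.20475811] pred [0.54561239 0.20701934] clip line [np.float64(-38.46989574846423), np.float64(41.54392208925924)]
pred toe rel stud 16
```

Request:
carry_out:
  rows:
    - [0.0007,-0.0016,0.012,0,0,0]
    - [0.0007,-0.0016,0.024,0,0,0]
    - [0.0007,-0.0016,0.034,0,0,0]
    - [0.0007,-0.0016,0.042,0,0,0]
    - [0.0007,-0.0016,0.046,0,0,0]
    - [0.0007,-0.0016,0.048,0,0,0]
    - [0.0007,-0.0016,0.048,0,0,0]

```text
t: 7.78
tool_pos: [0.4593, 0.1842, 0.0582]
orientation: [-0.377, 3.118, 0.0]
force: [-3.9, -1.6, 1.0]
opening: 0.0462
gripper_force: 35.0
```

Request:
carry_out:
  rows:
    - [0,0,0.0005,0,0,0]
    - [0,0,0.001,0,0,0]
    - [0,0,0.0015,0,0,0]
    - [0,0,0.0015,0,0,0]

```text
t: 8.28
tool_pos: [0.4594, 0.1842, 0.0563]
orientation: [-0.377, 3.118, 0.0]
force: [-2.1, -0.8, 0.9]
opening: 0.0457
gripper_force: 35.0
```

Request:
carry_out:
  rows:
    - [0,0,-0.001,0,0,0]
    - [0,0,-0.002,0,0,0]
    - [-0.002,0,-0.002,0,0,0]
    - [-0.004,0,-0.002,0,0,0]
    - [-0.006,0,-0.002,0,0,0]
    - [-0.008,0,-0.002,0,0,0]
    - [-0.01,0,-0.002,0,0,0]
    - [-0.01,0,-0.002,0,0,0]

```text
t: 9.28
tool_pos: [0.4685, 0.1863, 0.0575]
orientation: [0.376, -3.118, 0.0]
force: [-0.9, 0.4, -5.1]
opening: 0.046
gripper_force: 35.0
```

Run:
```python
from h import *
s=robot.read_state();a=robot.read_camera("scene");b=robot.read_camera("top");s2=robot.read_state()
print(s["tool_pos"],s2["tool_pos"],s2["force"],s2["wrist_torque"])
A=cv2.resize(a[185:275,315:405],(560,560),interpolation=cv2.INTER_CUBIC);cv2.imwrite("pics/m4.png",A[:,:,::-1])
```

```text
[0.46848319 0.18629297 0.05752948] [0.46837419 0.1862937  0.05762965] [-0.36512334 -0.12774987 -4.77408972] [0.06543725 0.07643261 0.02732252]
```

View pics/m4.png

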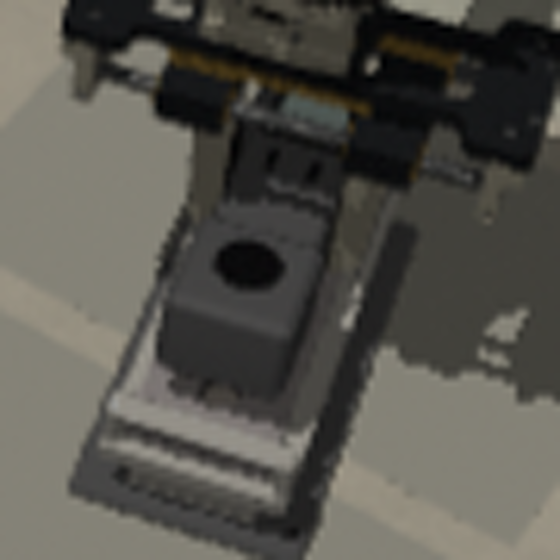

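The toe edge is now right behind the clip (crop about (110–310, 405–435)), laterally centred, and the head is up. I'll keep sliding with light contact.

Request:
carry_out:
  rows:
    - [-0.001,0,0.0005,0,0,0]
    - [-0.002,0,0.001,0,0,0]
    - [-0.003,0,0.001,0,0,0]
    - [-0.004,0,0.001,0,0,0]
    - [-0.004,0,0.001,0,0,0]

```text
t: 10.0
tool_pos: [0.4712, 0.1872, 0.0566]
orientation: [0.377, -3.116, 0.0]
force: [-7.0, -0.0, -2.6]
opening: 0.0457
gripper_force: 35.0
```

Request:
carry_out:
  rows:
    - [-0.001,0,0,0,0,0]
    - [-0.002,0,0,0,0,0]
    - [-0.002,0,0,0,0,0]

```text
t: 10.38
tool_pos: [0.4714, 0.1874, 0.0561]
orientation: [0.376, -3.112, 0.001]
force: [-13.7, -2.2, 2.3]
opening: 0.0456
gripper_force: 35.0
```

Request:
carry_out:
  rows:
    - [-0.001,0,0,0,0,0]
    - [-0.002,0,0,0,0,0]
    - [-0.002,0,0,0,0,0]

```text
t: 10.75
tool_pos: [0.4716, 0.1874, 0.0552]
orientation: [0.376, -3.108, 0.002]
force: [-19.1, -2.9, 3.6]
opening: 0.0459
gripper_force: 35.0
```

Blocked at deck height (z .0552). The pad geometry suggests the shoe was about 4 mm further forward than I assumed, so the window is probably on the stud. I'll relieve the push and measure.

Request:
carry_out:
  rows:
    - [0.002,0,0,0,0,0]
    - [0.004,0,0,0,0,0]
    - [0.0048,0,0,0,0,0]
    - [0.0048,0,0,0,0,0]
    - [0.0048,0,0,0,0,0]

```text
t: 11.38
tool_pos: [0.4712, 0.1872, 0.0567]
orientation: [0.377, -3.117, -0.0]
force: [-4.6, 1.2, -7.0]
opening: 0.0457
gripper_force: 35.0
```

Run:
```python
from h import *
s=robot.read_state();a=robot.read_camera("scene");b=robot.read_camera("top")
print(s["tool_pos"],s["orientation"],s["force"],s["wrist_torque"])
an=np.radians(13.8);e=np.array([np.cos(an),np.sin(an)]);n=np.array([-e[1],e[0]])
st=at("scene",[(570-400)/4.255+309.5,252/4.27+189.5],.042)[0,:2]
g=cv2.cvtColor(a,cv2.COLOR_RGB2GRAY);x0,y0=335,212;sub=cv2.resize(g[y0:y0+40,x0:x0+40],None,fx=8,fy=8,interpolation=cv2.INTER_CUBIC)
m=(sub<35).astype(np.uint8);k,l,S,C=cv2.connectedComponentsWithStats(m)
for i in range(1,k):
    if S[i,4]>300:
        uv=[x0+(C[i][0]+.5)/8-.5,y0+(C[i][1]+.5)/8-.5];p=at("scene",uv,.106)[0,:2]
        print(S[i],uv,p,"rel stud",1e3*(p-st)@e,1e3*(p-st)@n)
cv2.imwrite("pics/m5.png",np.hstack([cv2.resize(a[185:275,315:405],(400,400),interpolation=cv2.INTER_CUBIC),cv2.resize(b[185:265,155:235],(400,400),interpolation=cv2.INTER_CUBIC)])[:,:,::-1])
```

```text
[0.47118764 0.18719465 0.05671728] [ 3.76604792e-01 -3.11747526e+00 -6.89468228e-05] [-4.58119593  1.24052942 -6.9984446 ] [0.24686969 1.25940181 0.22592846]
[ 127    0  193   48 6076] [np.float64(361.2659644502962), np.float64(213.75977205398289)] [0.47940178 0.19139312] rel stud -68.06587128675693 2.9563366830490434
[218  51  53  75 848] [np.float64(366.3150058962264), np.float64(221.81662735849056)] [0.49538179 0.21497654] rel stud -46.921707133492006 22.04723857906865
[ 113  104   90   62 4227] [np.float64(354.2874822569198), np.float64(228.2925981783771)] [0.53135491 0.20160079] rel stud -15.17753487775424 0.4767952229080503
[ 259  150   61  170 2547] [np.float64(371.242859246172), np.float64(242.09253533568904)] [0.54450591 0.25618089] rel stud 10.61302584131904 50.34444193940957
[ 198  162   47  126 1158] [np.float64(362.1343911917098), np.float64(240.03896804835924)] [0.55200131 0.23551822] rel stud 12.963328224121437 28.49031345922251
```

View pics/m5.png

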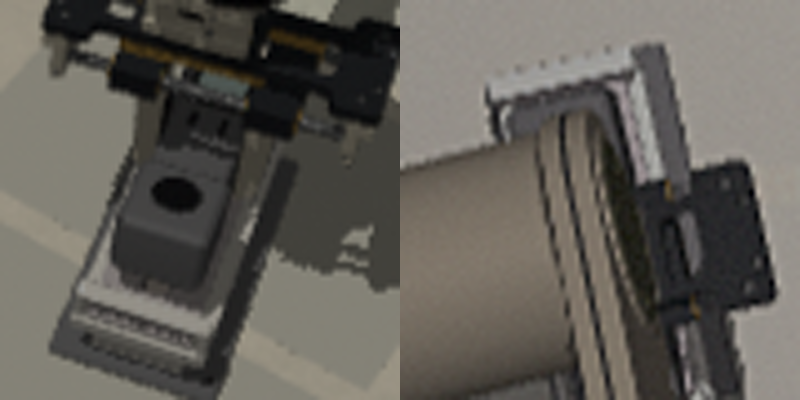

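Request:
carry_out:
  rows:
    - [0.0005,0,0.0003,0,0,0]
    - [0.001,0,0.0006,0,0,0]
    - [0.001,0,0.001,0,0,0]
    - [0.001,0,0.0014,0,0,0]
    - [0.001,0,0.0014,0,0,0]

```text
t: 12.1
tool_pos: [0.4711, 0.1871, 0.0562]
orientation: [-0.377, 3.118, 0.0]
force: [-5.4, 0.9, -3.8]
opening: 0.0462
gripper_force: 35.0
```

Request:
carry_out:
  rows:
    - [0.001,0,0,0,0,0]
    - [0.0015,0,0,0,0,0]
    - [0.0015,0,0,0,0,0]

```text
t: 12.48
tool_pos: [0.4702, 0.1865, 0.0562]
orientation: [-0.376, 3.117, -0.0]
force: [-1.0, -0.3, -5.1]
opening: 0.0457
gripper_force: 35.0
```

Request:
carry_out:
  rows:
    - [0.0005,0,0.0005,0,0,0]
    - [0.001,0,0.001,0,0,0]
    - [0.001,0,0.001,0,0,0]

```text
t: 12.85
tool_pos: [0.4696, 0.1864, 0.0556]
orientation: [-0.376, 3.117, -0.0]
force: [3.2, -0.7, -0.5]
opening: 0.0453
gripper_force: 35.0
```

The backward force flips sign within about 2 mm of travel, at deck height, so the stud is captured in the window. Now I'll centre, release, rise and look.

Request:
carry_out:
  rows:
    - [-0.0008,0,0,0,0,0]
    - [-0.0008,0,0,0,0,0]

```text
t: 13.1
tool_pos: [0.4696, 0.1864, 0.0555]
orientation: [-0.376, 3.118, -0.001]
force: [-1.3, -3.6, 6.2]
opening: 0.0457
gripper_force: 35.0
```

Request:
carry_out:
  rows:
    - [0,0,0,0,0,0]
    - [0,0,0,0,0,0]
    - [0,0,0,0,0,0]
    - [0,0,0,0,0,0]
    - [0,0,0,0,0,0]
    - [0,0,0,0,0,0]
  jaw: 0

```text
t: 13.85
tool_pos: [0.4692, 0.1865, 0.0547]
orientation: [0.377, -3.119, 0.0]
force: [0.1, 1.2, 0.7]
opening: 0.0926
gripper_force: 0.0
```

Request:
carry_out:
  rows:
    - [0,0,-0.02,0,0,0]
    - [0,0,-0.05,0,0,0]
    - [0,0,-0.09,0,0,0]
    - [0.03,0,-0.13,0,0,0]
    - [0.06,0,-0.13,0,0,0]
    - [0.06,0,-0.13,0,0,0]
    - [0.06,0,-0.13,0,0,0]

```text
t: 14.72
tool_pos: [0.4113, 0.1723, 0.1845]
orientation: [-0.377, 3.119, 0.0]
force: [-0.4, 0.2, -0.4]
opening: 0.0932
gripper_force: 0.0
```

Run:
```python
from h import *
import pickle
s=robot.read_state();w=robot.read_camera("wrist");a=robot.read_camera("scene");b=robot.read_camera("top")
pickle.dump((s,w,a,b),open("w6.pkl","wb"));print(s["t"],s["tool_pos"])
A=cv2.resize(a[185:285,310:405],(380,400),interpolation=cv2.INTER_CUBIC)
W=cv2.resize(w,(533,400))[:,80:480]
cv2.imwrite("pics/m6.png",np.hstack([A,W])[:,:,::-1])
```

```text
14.725 [0.41125869 0.17232804 0.1845497 ]
```

View pics/m6.png

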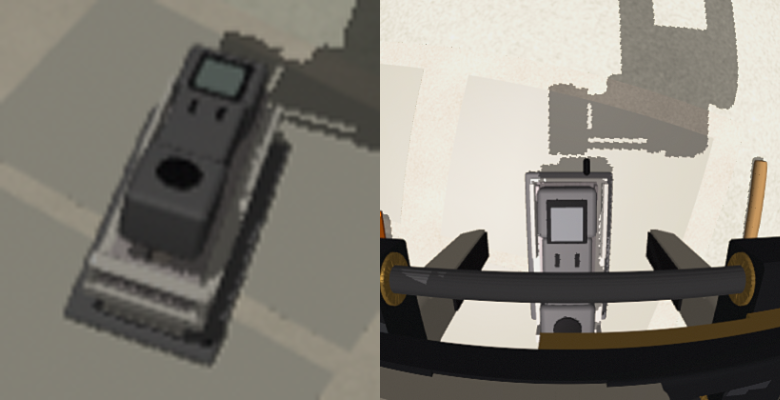

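The densitometer is on the stand between the cheeks with its toe at the clip and its head up (pad at crop (178,173)). Next I'll check the pad position numerically in all three cameras.

Run:
```python
from h import *
import pickle
s,w,a,b=pickle.load(open("w6.pkl","rb"))
an=np.radians(13.8);e=np.array([np.cos(an),np.sin(an)]);n=np.array([-e[1],e[0]])
def blob(cam,img,c,h,st=None,th=35):
    x0,y0=int(c[0])-h,int(c[1])-h;g=cv2.cvtColor(img,cv2.COLOR_RGB2GRAY)[y0:y0+2*h,x0:x0+2*h]
    sub=cv2.resize(g,None,fx=8,fy=8,interpolation=cv2.INTER_CUBIC)
    k,l,S,C=cv2.connectedComponentsWithStats((sub<th).astype(np.uint8))
    out=[]
    for i in range(1,k):
        if S[i,4]>1200: out.append([x0+(C[i][0]+.5)/8-.5,y0+(C[i][1]+.5)/8-.5]);print(cam,S[i],out[-1],at(cam,out[-1],.106,st)[0,:2])
    return out
blob("scene",a,(310+178/4,185+173/4),10)
P=proj("top",[.53,.2,.106])[0];print(P);blob("top",b,P,12,th=45)
# pad seen by the wrist is cut by the bar; use the bottom of the screen instead: report head rear/shoe rear/stand rear profile
r=rect("wrist",w,(.4922,.1939),13.8,.045,s,mm=.00025)
g=cv2.GaussianBlur(cv2.cvtColor(r,cv2.COLOR_RGB2GRAY),(0,0),1.5).astype(float)
for rr in(200,240,300,340):
    q=np.abs(np.diff(g[rr]));print(rr,[((k-520)*.25,int(q[k])) for k in range(60,420) if q[k]>3 and q[k]==q[k-4:k+5].max()])
```

```text
scene [  40   51   93   65 4298] [np.float64(354.28013029315963), np.float64(227.8812238250349)] [0.53022366 0.20091417]
[188.06974834 215.64459418]
top [  60   71   85   83 5347] [np.float64(188.438037684683), np.float64(216.45358378530017)] [0.52796664 0.19901975]
200 [(-103.75, 6), (-103.5, 6), (-103.25, 6), (-99.75, 7), (-99.5, 7), (-99.25, 7), (-96.5, 6), (-92.25, 9), (-92.0, 9), (-89.5, 5), (-89.25, 5), (-89.0, 5), (-88.75, 5), (-37.75, 4), (-37.5, 4), (-37.25, 4)]
240 [(-106.5, 8), (-106.25, 8), (-100.0, 7), (-99.75, 7), (-99.5, 7), (-99.25, 7), (-96.75, 6), (-96.5, 6), (-96.25, 6), (-94.75, 4), (-92.25, 9), (-89.0, 6), (-77.75, 14), (-77.5, 14), (-69.5, 14), (-33.25, 13), (-33.0, 13), (-32.75, 13), (-32.5, 13), (-30.0, 15), (-29.75, 15)]
300 [(-106.75, 8), (-106.25, 8), (-100.0, 7), (-99.75, 7), (-99.5, 7), (-99.25, 7), (-97.0, 6), (-96.75, 6), (-96.5, 6), (-96.25, 6), (-95.0, 4), (-91.75, 9), (-89.5, 5), (-89.25, 5), (-89.0, 5), (-88.5, 5), (-77.75, 14), (-77.5, 14), (-69.75, 14), (-69.5, 14), (-69.25, 14), (-33.25, 13), (-32.75, 13), (-32.5, 13), (-30.0, 14)]
340 [(-113.5, 18), (-106.5, 8), (-106.25, 8), (-106.0, 8), (-100.25, 7), (-100.0, 7), (-99.75, 7), (-99.5, 7), (-96.75, 6), (-96.5, 6), (-91.75, 9), (-91.5, 9), (-89.5, 5), (-89.25, 5), (-89.0, 5), (-88.75, 5), (-88.5, 5), (-77.75, 13), (-77.5, 13), (-69.5, 15), (-33.0, 14), (-30.0, 16)]
```

The shoe's rear lies 3.0 mm ahead of the deck's rear edge, and the pad is 17 mm behind the stud. Both match home. Now to the pad with the fingers shut.

Run:
```python
from h import *
go([.5275,.2,.122],193.8)
```

```text
t 14.88 go [-0.1196 -0.0007  0.0621] [-0.   -0.05 -0.04] dist 0.1347584400474261
```

Request:
carry_out:
  rows:
    - [-0.02,0,0,0,0,0]
    - [-0.045,0,0,0,0,0]
    - [-0.07,0,0,0,0,0]
    - [-0.095,0,0,0,0,0]
    - [-0.115,-0.0007,0.01,0,0,0]
    - [-0.12,-0.0007,0.03,0,0,0]
    - [-0.12,-0.0007,0.05,0,0,0]
    - [-0.12,-0.0007,0.062,0,0,0]
    - [-0.12,-0.0007,0.062,0,0,0]
    - [-0.12,-0.0007,0.062,0,0,0]
  jaw: 255
  force: 20

```text
t: 16.12
tool_pos: [0.5278, 0.2002, 0.1235]
orientation: [-0.377, 3.118, 0.0]
force: [0.2, -0.1, 0.3]
opening: 0.0011
gripper_force: 0.0
```

Request:
carry_out:
  rows:
    - [0,0,0.004,0,0,0]
    - [0,0,0.008,0,0,0]
    - [0,0,0.011,0,0,0]
    - [0,0,0.014,0,0,0]
    - [0,0,0.017,0,0,0]
    - [0,0,0.017,0,0,0]

```text
t: 16.88
tool_pos: [0.5281, 0.2002, 0.1062]
orientation: [-0.376, 3.118, 0.0]
force: [-0.3, 0.8, 4.0]
opening: -0.0001
gripper_force: 1.9
```

Contact comes at z = 0.106, exactly the flat-and-home height. Pressing along the arc.

Request:
carry_out:
  rows:
    - [-0.0005,0,0.002,0,0,0]
    - [-0.001,0,0.004,0,0,0]
    - [-0.002,0,0.006,0,0,0]
    - [-0.0025,0,0.008,0,0,0]
    - [-0.003,0,0.01,0,0,0]
    - [-0.004,0,0.012,0,0,0]
    - [-0.0045,0,0.014,0,0,0]
    - [-0.0045,0,0.014,0,0,0]

```text
t: 17.88
tool_pos: [0.5328, 0.2014, 0.0924]
orientation: [-0.376, 3.117, 0.0]
force: [0.4, 0.4, 6.9]
opening: 0.0003
gripper_force: 3.4
```

Request:
carry_out:
  rows:
    - [-0.0003,0,0.001,0,0,0]
    - [-0.0005,0,0.002,0,0,0]
    - [-0.0005,0,0.003,0,0,0]
    - [-0.0005,0,0.003,0,0,0]

```text
t: 18.38
tool_pos: [0.5333, 0.2016, 0.0909]
orientation: [-0.377, 3.117, 0.0]
force: [-5.6, -2.0, 17.9]
opening: 0.0
gripper_force: 8.8
```

Request:
carry_out:
  rows:
    - [0.0005,0,0.0004,0,0,0]
    - [0.0005,0,0.0004,0,0,0]
    - [0.0005,0,0.0004,0,0,0]
    - [0.0005,0,0.0004,0,0,0]
    - [0.0005,0,0.0004,0,0,0]
    - [0.0005,0,0.0004,0,0,0]

```text
t: 19.12
tool_pos: [0.5333, 0.2016, 0.0909]
orientation: [-0.376, 3.116, 0.001]
force: [-4.1, -1.4, 18.6]
opening: 0.0009
gripper_force: 9.2
```

Run:
```python
from h import *
for i in range(3):
    robot.read_camera("scene");s=robot.read_state();print(s["t"],s["tool_pos"],s["force"])
```

```text
19.175 [0.53330946 0.20156487 0.09088853] [-3.95110047 -0.52423912 18.30109469]
19.225 [0.53328678 0.20159834 0.09089583] [-4.11834117 -0.75655256 18.04474341]
19.275 [0.53330527 0.20156516 0.09089721] [-3.72334864 -1.97262318 18.03143599]
```

Steady at about 18 N on the hard stop, so I'm handing in.

```bash
python3 -c "
from plant import robot
print(robot.close_job())"
```

```text
the job is handed in; nothing more can be done
None
```

The densitometer is on the stand with its window over the reference stud and its shoe flat on the deck, and I handed the job in at about 19 s with the head held fully down at about 18 N; no verdict came back.

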